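# Torque the last foot bolt of a paper-roll stand

## Task

Finish bolting down the packing-paper stand: set the ring of the hinged torque wrench fully down over the front bolt of the stand's right-hand foot (right as seen from the robot) and let go of it, then take the wrench anew by its rubber grip and swing it clockwise (seen from above) until the handle breaks over at its hinge, and stop there so that the bolt is not overtightened. Then lift the wrench off and lay it flat in the large compartment of the grey tool tray, leaving the bolt tight and the other things on the bench where they are.

Things in the scene. Friction and masses are not known exactly. Their poses are not given: they have to be found in the camera images.
- stand: Fixed stand for a brown paper roll. Two white flat-bar feet (270 long, 50 wide, 5 thick), 340 apart, each with a white slotted-angle post 220 high. Origin: on the bench under the axis of the bolt to tighten; x along the feet towards the posts, y to the left foot, z up. Foot: x -28 to 242; post: x 169 to 209; roll: x 139 to 255, y 50 to 290, z 107 to 223. The three other foot bolts are tight.
- bolt_head (a point): The bolt to tighten, at the robot-side end of the stand's right-hand foot: steel hexagon, 21 across flats, 10 high, top chamfered, on a flange of 30 diameter, 2 thick, lying on the 5 thick foot. Point: on its vertical axis at the top of the head, 17 above the bench. z up; it turns with the bolt: two flats look to its +x and -x, so the hexagon repeats every 60 degrees.
- bolt (a joint): Turn of that bolt, rad, growing as it is tightened (clockwise from above). It starts between 0 and 0.2 and stays where it is left. The torque it takes grows evenly, 0.5 N m at 0 to 1.5 at 0.6 and 2.5 at 1.2. Swung by its grip, the wrench breaks over with the bolt at 0.45 to 0.9, later if the fingers hold the handle too stiffly. Below 0.33 it is not tight, above 1.2 it is overtightened.
- wrench: Hinged torque wrench, 277 long, 0.46 kg, lying on the bench: steel ring and neck, black fork with upright pin, metal tube, ribbed grip. Origin: on the ring's axis, level with the underside of the grip; x along the neck to the handle, z up (keep this side up). Fork: x 55 to 85, 26 wide, z 0 to 27, pin at x 72. Mass centre near x 68. On the bolt, ring and grip end support it level when let go.
- wrench_ring (a point): On the axis of the wrench's ring at mid height, 10 above wrench; same axes. Ring: outside diameter 39, z -6.5 to 6.5 about this point, open at both ends; hexagon hole 22.5 across flats, two flats looking to +x and -x. Fully down on the bolt this point lies 3 to 4 below bolt_head; on top of the hexagon instead, about 6 above it. It slips on within about 7 degrees.
- wrench_neck (a point): Middle of the wrench's neck, 45 from the ring's axis, 12.5 above wrench; same axes. The neck is 18 wide and 13 high, free to grip from 22 to 54 from the ring's axis. Here the wrench is carried, near its balance; pulling here cannot trip it.
- wrench_grip (a point): Point in the middle of the rubber grip, 200 from the ring's axis when the handle is straight and 14 above the underside; turns with the handle, x along the handle away from the ring. The grip is 26 wide, 28 high and runs from 150 to 254 from the ring's axis. Pull here with the fingers around it, loosely or lightly closed.
- click (a joint): Bend of the handle at its hinge, rad: 0 straight, growing as the handle swings clockwise (from above) relative to the neck, stop at 0.30. A spring keeps it straight up to 1.0 N m at the hinge (8 N sideways at mid grip); then it gives way at that same force. Broken over: above 0.15; at the stop it turns the bolt further. Let it turn between the fingers as it breaks. Let go, it springs straight.
- tray: Open grey plastic tool tray, fixed, 350 (x) by 210 (y) by 65 high, walls and floor 5 thick. Origin: under its centre on the bench, z up. A partition 60 high at y = -52 parts a narrow side with two screwdrivers from the large empty compartment (x -170 to 170, y -50 to 100), where the wrench goes.
- tray_in (a point): Centre of the floor of the tray's large compartment (y = +26, z = 5 in the tray's frame); axes as tray.
- spanner: Bystander: plain flat spanner, 180 long, lying between the feet of the stand; origin under its middle.
- spare_bolt: Bystander: a spare bolt standing on its head, 30 diameter, 46 high; origin under its centre.
- bolt_box: Bystander: small cardboard box of bolts, 120 x 90 x 40; origin under its centre.
- tape_roll: Bystander: roll of brown tape lying flat, 110 diameter, 48 high; origin under its centre.
- cutter: Bystander: closed box cutter, 170 long, 20 wide; origin under its body.

How it is judged:
By the outcome, as a careful person would: the job done as asked, in the order asked, and still so for the second after the job is handed in, with the robot touching nothing.
It also fails if it takes over 69 s, if anything falls off the work surface, if the arm or the gripper's body presses on something with over 40 N, if the wrist force passes 120 N, or if a joint passes its speed limit or range.

## Robot

A 6-joint arm with a two-finger parallel gripper is mounted at the origin on the work surface. World frame = base frame: x ahead of the robot, y to its left, z up, the work surface at z = 0. Lengths are in mm, angles in rad, forces in N, time in s.
With the tool pointing down it reaches from about 275 to 1000 mm from the base axis. Payload 8.4 kg.
Tool frame: the origin (TCP) lies where the fingers leave the gripper's body, on its centre line; the fingertips stand 73 mm ahead of it and the grasp point (between the pads) lies 54 mm ahead of it (grip_point_offset is the distance from the TCP to the grasp point, in mm); z points along the fingers, y is the direction in which the jaws open and shut (so a half turn about z gives the same grasp; the last joint's range is limited). The gripper opens to 85 mm and grips with 20 to 120 N. Pads are 22 mm wide; open, the fingers measure 114 mm over their backs; the gripper's body (76 mm by 85 mm) begins 54 mm behind the grasp point. The pads swing forward as they close: fully open they stand 13 mm farther back than shut.
Start: joints at [1.277, 0.353, 1.633, -0, 1.155, -0.002], TCP at [179.796, 598.583, 303.881] pointing down, gripper open.
Joint ranges: [-2.63, 2.63], [-0.92, 2.1], [0.06, 2.66], [-1.3, 4.44], [0, 2.69], [-3.02, 3.02]. Speed limits (rad/s): [2.22, 2.22, 2.79, 3.14, 3.14, 3.14].

## Interface

Orientations are given as [roll, pitch, yaw] about the fixed x, y, z axes, in that order (R = Rz(yaw) Ry(pitch) Rx(roll)).
In Python, from rig import sense, grab_frame, sign_off, grip_point_offset gives the robot as it stands. The module is installed in compiled form; this text tells all that it offers.
- The arm moves only by the tool drive_tool, never from a script. Its argument "targets" is one flat list of numbers, 7 for each row, row after row: the shift along the tool's x, y, z in m, then the turn, a rotation vector about the tool's x, y, z in rad, then the opening, from 0 (shut) to 1 (fully open). In form: [tx, ty, tz, wx, wy, wz, grip, tx, ty, tz, wx, wy, wz, grip, ...]. A call has 1 to 12 rows; each row is the pose to reach, as a shift and turn from the pose commanded when the call began, along the tool's axes at that moment; what a row does not reach only later rows make up. A row lasts 1/12 s, in which the tool goes at most 41.7 mm and 7.16 degrees, less where a joint would pass 70% of its speed; a pose out of reach is approached as far as the arm can. A call with a gripper value outside its range is refused whole. The fingers move at their own pace and stop on an object; "force" is the grip in N (left out, the last holds). Time passes only in rows, so rows that repeat a pose let the fingers close. It gives the time, the measured TCP pose, the force and the opening at its end, in the units of the state.
- sense(): the state, without advancing time (a new reading comes with each control period).
- grab_frame(name): name is "scene" or "side" or "wrist"; returns a dict with "color" (420x560x3 uint8, blue, green, red), "vertical_fov" (degrees; the focal length in pixels is half the picture's height over the tangent of half this angle, whatever the lens; pixels are square), "cx", "cy" (the principal point, pixels), "world_from_camera" (4x4, takes a point from camera to world coordinates). Camera axes: x right, y down, z forward; pixel columns grow to the right and rows downward; lengths in mm; the calibration is good to about 2 mm. A picture is of the moment at which its call begins. There is no depth.
- sign_off(): hands the job in, once; it reports no verdict.
The state is a dict: "clock": time; "qpos": joint angles; "qvel": joint speeds; "joint_efforts": joint torques, N m; "eef_pos": TCP position; "tcp_rot": TCP orientation; "contact_force": force on the tool from outside, world axes, zero at the start; "wrist_torque": the same for the moment, N m; "opening": opening from 0.0 (shut) to 1.0 (fully open).
Only numpy, scipy, OpenCV 4.12 (cv2) and the standard library are available. Lean on these libraries where they do the work, as an engineer would, in place of code of your own. Each camera call takes 0.05 s, during which the arm holds its last target. There are 200 camera calls.

## Working session

There is one attempt and no reset: what is moved stays moved. The work goes in short steps, Python scripts to look and compute and a tool call to move; the robot and the scene stay as the last step left them, time stands still between calls to the robot, and variables do not carry over. Pictures are saved under pics/ and viewed, about 8 in all and at most 12, crops included, and the job is handed in when it is done.

Besides the shell and the picture viewer there is one more tool, called after ">>>" in YAML: its name, and indented under it one key for each argument. drive_tool: Moves the arm, as the interface text tells. Its arguments: {"type":"object","properties":{"targets":{"type":"array"},"force":{"type":"number"}},"required":["targets"]}

```bash
mkdir -p pics; cat > h.py <<'E'
import numpy as np, cv2
from rig import sense, grab_frame, sign_off, grip_point_offset
from scipy.spatial.transform import Rotation as R
def snap(name,fn):
    f=grab_frame(name); cv2.imwrite('pics/'+fn,f['color']); np.savez('pics/'+fn+'.npz',**{k:np.array(v) for k,v in f.items()}); return f
def load(fn): return dict(np.load('pics/'+fn+'.npz'))
def K(f):
    h=f['color'].shape[0]; return h/2/np.tan(np.radians(float(f['vertical_fov']))/2)
def pix2w(f,u,v,z):
    T=f['world_from_camera']; k=K(f); d=T[:3,:3]@np.array([(u-f['cx'])/k,(v-f['cy'])/k,1.]); o=T[:3,3]
    return o+d*(z-o[2])/d[2]
def w2pix(f,p):
    T=f['world_from_camera']; c=T[:3,:3].T@(np.array(p,float)-T[:3,3]); k=K(f)
    return np.array([f['cx']+k*c[0]/c[2], f['cy']+k*c[1]/c[2]])
E
python3 - <<'E'
from h import *
a=snap('scene','s1.png');b=snap('side','d1.png');c=snap('wrist','w1.png')
for f in (a,b,c): print(f['vertical_fov'],f['cx'],f['cy'],f['world_from_camera'].round(3).tolist())
print(sense())
E
```

```text
43.3964849924761 280.0469665221273 213.73898216135987 [[-0.879, 0.242, -0.411, 1108.034], [0.476, 0.483, -0.735, 1200.968], [0.02, -0.842, -0.54, 852.832], [0.0, 0.0, 0.0, 1.0]]
49.63707701326303 292.1220341656775 204.71061328469665 [[-0.996, -0.064, 0.058, 449.835], [-0.086, 0.766, -0.637, 896.585], [-0.003, -0.64, -0.769, 984.072], [0.0, 0.0, 0.0, 1.0]]
60.37369962019494 281.20280470794006 217.46439137605526 [[0.287, 0.906, 0.311, 100.122], [0.958, -0.271, -0.094, 622.521], [-0.001, 0.325, -0.946, 373.14], [0.0, 0.0, 0.0, 1.0]]
{'clock': 0.15, 'qpos': array([ 1.27662822e+00,  3.53498272e-01,  1.63397894e+00, -4.57637194e-05,
        1.15520684e+00, -2.39188040e-03]), 'qvel': array([-0.00077136, -0.00089349, -0.00176285, -0.00071251,  0.00173741,
        0.0006866 ]), 'joint_efforts': array([ 8.26372325e-04, -6.05640864e+01, -3.42338920e+01,  1.11553472e-04,
        6.27163725e-03, -1.29481160e-05]), 'eef_pos': array([179.70341718, 598.29772449, 303.32165467]), 'tcp_rot': array([-3.14050116e+00,  3.92374432e-05,  2.84983495e+00]), 'contact_force': array([-0.31824981,  0.37208922,  0.50587704]), 'wrist_torque': array([ 0.02800753, -0.00177615,  0.01105947]), 'opening': 0.9961000834802926}
```

View pics/s1.png

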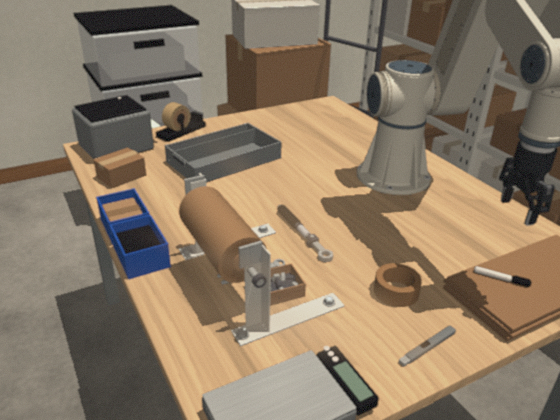

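View pics/d1.png

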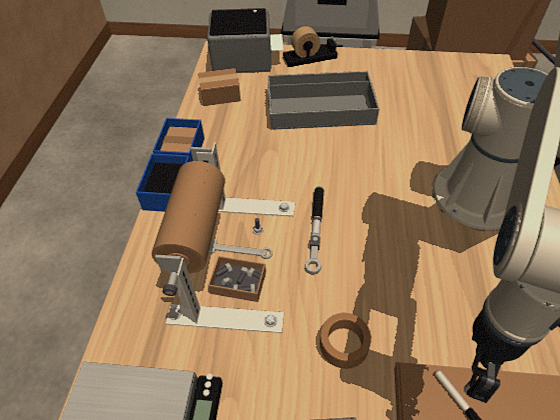

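The side view shows the wrench (ring ~(314,267), grip end ~(319,188)), the right-foot front bolt at ~(285,208) and the tray at ~(322,100). Next I'll zoom in on the side view for accurate pixels.

```bash
python3 - <<'E'
from h import *
a=load('s1.png')['color'];b=load('d1.png')['color']
A=cv2.resize(b[180:285,230:340],None,fx=5.4,fy=5.4,interpolation=cv2.INTER_CUBIC)
B=cv2.resize(a[190:270,200:340],None,fx=5,fy=5,interpolation=cv2.INTER_CUBIC)
cv2.imwrite('pics/dz.png',A);cv2.imwrite('pics/sz.png',B)
f=load('d1.png')
for n,u,v,z in [('ring',314,267,16),('end',319,188,20),('bolt',285,208,17),('trayfl',376,123,65),('trayfr',269,127,65),('bk1',270,77,65),('bk2',367,73,65)]: print(n,pix2w(f,u,v,z).round(1))
E
```

```text
ring [450.6 290.5  16. ]
end [451.1  29.3  20. ]
bolt [540.8 108.3  17. ]
trayfl [ 288.4 -214.8   65. ]
trayfr [ 616.2 -168.7   65. ]
bk1 [ 643.8 -428.1   65. ]
bk2 [ 311.2 -479.1   65. ]
```

View pics/dz.png

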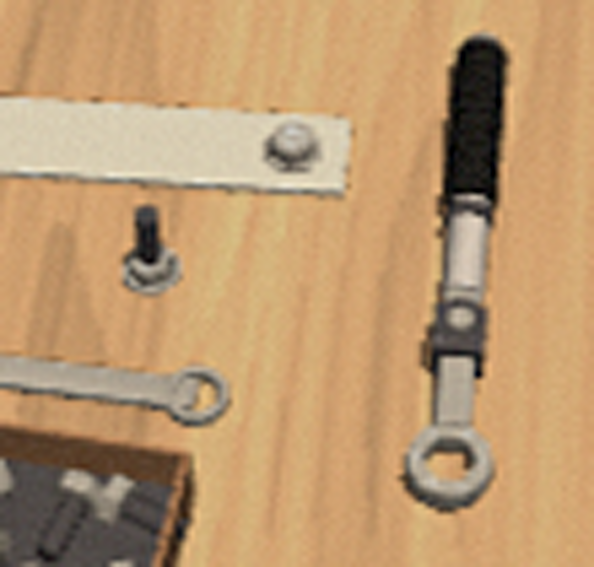

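View pics/sz.png

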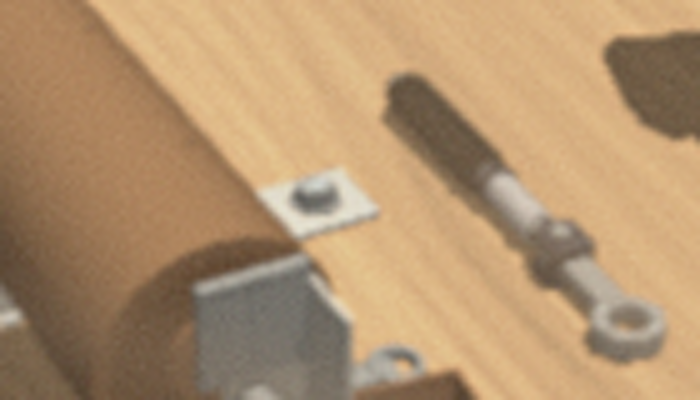

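Crops: bolt top (293,138)/5.4+(230,180) → side pixel (284.3,205.6). Ring top centre → (313.3,265.2), pin → (315.4,238.7), grip → (318,202). The spare bolt stands left of the wrench and clear of the bolt. Now to compute these and plan a wrist look.

```bash
cat >> h.py <<'E'
def plan(pos,yaw,roll=np.pi,pitch=0.):
    """tool shift (m) and rotvec to TCP pos, tool down at yaw, from measured pose"""
    s=sense(); R0=R.from_euler('xyz',s['tcp_rot']); R1=R.from_euler('xyz',[roll,pitch,yaw])
    return (R0.inv().apply(np.array(pos)-s['eef_pos'])/1000).round(4),(R0.inv()*R1).as_rotvec().round(4)
E
python3 - <<'E'
from h import *
f=load('d1.png')
for n,u,v,z in [('ring',313.3,265.2,16.5),('pin',315.4,238.7,27),('grip',318,202.2,28),('bolt',284.3,205.6,17)]: print(n,pix2w(f,u,v,z).round(1))
g=load('s1.png')
for n,u,v,z in [('ring',200+628/5,190+317/5,16.5),('pin',200+563/5,190+232/5,27),('bolt',200+318/5,190+188/5,17)]: print(n,pix2w(g,u,v,z).round(1))
w=load('w1.png'); T=w['world_from_camera']; Rt=R.from_euler('xyz',[-3.1405,0,2.8498]).as_matrix()
C=Rt.T@(T[:3,3]-[179.7,598.3,303.3]); RC=Rt.T@T[:3,:3]
print(C.round(1),RC.round(3).tolist())
# TCP so that the camera centre ray hits target at z=17, tool yaw
for yaw in (2.85,np.pi,-np.pi/2,np.pi/2,0):
  Ry=R.from_euler('xyz',[np.pi,0,yaw]).as_matrix()
  d=Ry@RC[:,2]; h=230
  # TCP height h
  cam=Ry@C; o=h+cam[2]; t=(17-o)/d[2]; print(yaw,'offset TCP->lookpoint',(cam+d*t)[:2].round(1))
t=f['color'][60:140,255:390]; cv2.imwrite('pics/tray.png',cv2.resize(t,None,fx=5,fy=5,interpolation=cv2.INTER_CUBIC))
E
```

```text
ring [452.7 285.7  16.5]
pin [451.8 211.9  27. ]
grip [451.3  89.2  28. ]
bolt [543.5 100.   17. ]
ring [456.1 286.   16.5]
pin [454.4 216.4  27. ]
bolt [547.5 105.3  17. ]
[ 83.2   0.2 -69.8] [[0.0, -0.946, -0.325], [1.0, 0.0, 0.0], [-0.0, -0.325, 0.946]]
2.85 offset TCP->lookpoint [13.4 -3.7]
3.141592653589793 offset TCP->lookpoint [13.9  0.4]
-1.5707963267948966 offset TCP->lookpoint [-0.4 13.9]
1.5707963267948966 offset TCP->lookpoint [  0.4 -13.9]
0 offset TCP->lookpoint [-13.9  -0.4]
```

View pics/tray.png

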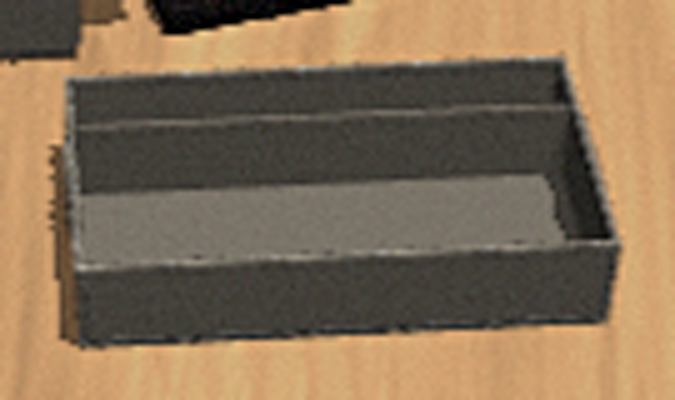

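The tray crop shows the partition and narrow side at the back (−y), with the large compartment in front. Rim corners in the side view are about (271,113.6), (378.6,108.6), (269,76) and (368.4,72).

```bash
python3 - <<'E'
from h import *
f=load('d1.png')
P=[pix2w(f,255+u/5,60+v/5,65) for u,v in [(80,268),(618,243),(70,80),(567,60)]]
print(np.round(P,1), [np.linalg.norm(P[i]-P[j]).round(1) for i,j in [(0,1),(2,3),(0,2),(1,3)]])
print(plan([480,190,260],1.5708))
E
```

```text
[[ 617.6 -233.1   65. ]
 [ 277.9 -286.2   65. ]
 [ 647.9 -433.7   65. ]
 [ 306.2 -485.5   65. ]] [np.float64(343.8), np.float64(345.6), np.float64(202.9), np.float64(201.3)]
(array([-0.405 , -0.3046,  0.0437]), array([-9.000e-04,  7.000e-04,  1.279e+00]))
```

>>> drive_tool:
  targets: [-0.405,-0.305,0.044,0,0,1.279,1,-0.405,-0.305,0.044,0,0,1.279,1,-0.405,-0.305,0.044,0,0,1.279,1,-0.405,-0.305,0.044,0,0,1.279,1,-0.405,-0.305,0.044,0,0,1.279,1,-0.405,-0.305,0.044,0,0,1.279,1,-0.405,-0.305,0.044,0,0,1.279,1,-0.405,-0.305,0.044,0,0,1.279,1,-0.405,-0.305,0.044,0,0,1.279,1,-0.405,-0.305,0.044,0,0,1.279,1,-0.405,-0.305,0.044,0,0,1.279,1,-0.405,-0.305,0.044,0,0,1.279,1]

```text
clock: 1.15
eef_pos: [475.5, 195.2, 260.5]
tcp_rot: [3.141, -0.0, 1.568]
contact_force: [0.7, 0.9, -0.5]
opening: 1.003
```

>>> drive_tool:
  targets: [0.0,0,0,0,0,0,1,0,0,0,0,0,0,1,0,0,0,0,0,0,1]

```text
clock: 1.4
eef_pos: [474.5, 197.0, 260.5]
tcp_rot: [-3.141, -0.0, 1.57]
contact_force: [-0.9, 0.6, -0.1]
opening: 1.004
```

```bash
python3 - <<'E'
from h import *
f=snap('wrist','w2.png'); s=sense(); print(s['clock'],s['eef_pos'],s['tcp_rot'],s['qpos'])
print(w2pix(f,[545,102,17]),w2pix(f,[454,286,16]))
cv2.imwrite('pics/w2z.png',cv2.resize(f['color'],None,fx=1.42,fy=1.42,interpolation=cv2.INTER_CUBIC))
E
```

```text
1.45 [474.12166483 197.66212647 260.5253344 ] [-3.14094146e+00 -1.43139818e-04  1.57105439e+00] [3.91870965e-01 2.30232351e-01 1.91184700e+00 4.52583603e-04
 1.00006061e+00 3.91368237e-01]
[352.67284563 286.3350566 ] [255.57855953  87.14160019]
```

View pics/w2z.png

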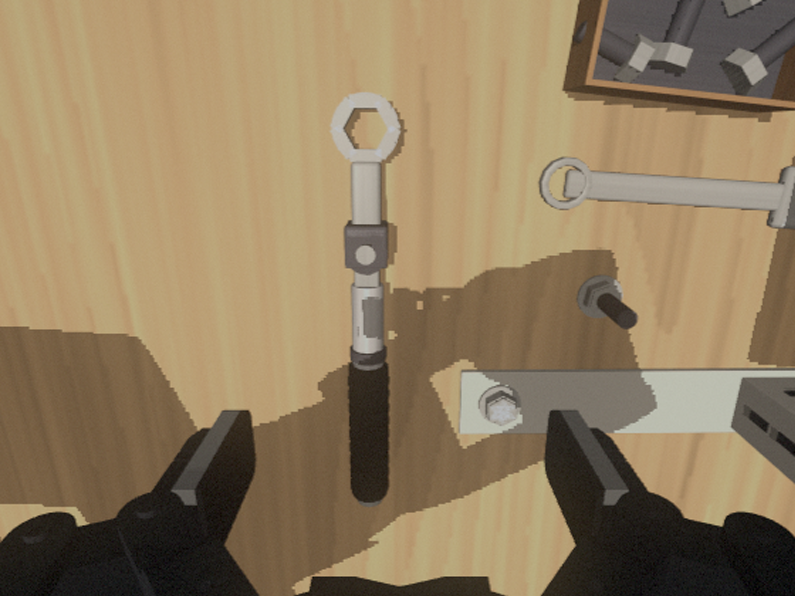

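Wrist view: ring hole centre is at ~(257,90), pin (257.4,179.6), grip end (260,350) and bolt top (352.8,285.9), in native pixels. It agrees with the earlier estimates. Now a close crop for the hexagon angle.

```bash
python3 - <<'E'
from h import *
f=load('w2.png')
for n,u,v,z in [('ring',365/1.42,128/1.42,16.5),('pin',365.5/1.42,255/1.42,27),('gripmid',369/1.42,420/1.42,28),('bolt',501/1.42,406/1.42,17),('footend',461/1.42,402/1.42,5),('fc1',461/1.42,371/1.42,5),('fc2',461/1.42,433/1.42,5),('ft',740/1.42,370/1.42,5),('spare',601/1.42,297/1.42,5),('spareTop',628/1.42,318/1.42,46)]: print(n,pix2w(f,u,v,z).round(1))
c=f['color']
# rectify to top view at z=17 round bolt, and z=16.5 round ring : 10 px/mm -> 40mm
out=[]
for (cx,cy,z) in [(545,102,17),(453,285,16.5)]:
    src=np.float32([w2pix(f,[cx+dx,cy+dy,z]) for dx,dy in [(-22,22),(22,22),(22,-22),(-22,-22)]])
    H=cv2.getPerspectiveTransform(src,np.float32([[0,0],[399,0],[399,399],[0,399]]))
    out.append(cv2.warpPerspective(c,H,(400,400),flags=cv2.INTER_CUBIC))
cv2.imwrite('pics/hex.png',np.hstack(out))
E
```

```text
ring [455.2 283.7  16.5]
pin [454.5 211.3  27. ]
gripmid [454.4  98.1  28. ]
bolt [545.1 102.5  17. ]
footend [519.   98.9   5. ]
fc1 [518.  123.3   5. ]
fc2 [520.   73.3   5. ]
ft [713.1 124.    5. ]
spare [609.1 177.6   5. ]
spareTop [609.8 177.6  46. ]
```

View pics/hex.png

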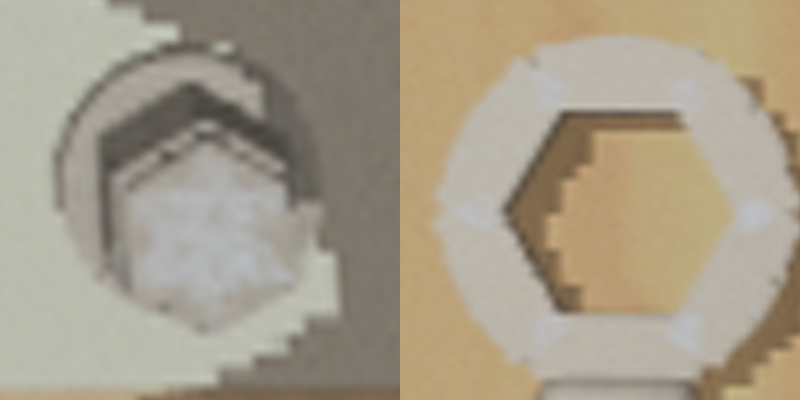

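The hexagon's flats look about +3° (mod 60) from world x, so the handle should start at about −117°. The bolt axis is near (545.7,99.5) and the ring at (455,284). Next I'll grasp the neck.

```bash
python3 - <<'E'
from h import *
print(plan([455,242,120],1.5725),plan([455,242,77],1.5725))
E
```

```text
(array([ 0.0443, -0.019 ,  0.1405]), array([-0.0007, -0.0001, -0.0014])) (array([ 0.0443, -0.019 ,  0.1835]), array([-0.0007, -0.0001, -0.0014]))
```

>>> drive_tool:
  targets: [0.044,-0.019,0.04,0,0,0,1,0.044,-0.019,0.08,0,0,0,1,0.044,-0.019,0.12,0,0,0,0.7,0.044,-0.019,0.15,0,0,0,0.7,0.044,-0.019,0.17,0,0,0,0.7,0.044,-0.019,0.183,0,0,0,0.7,0.044,-0.019,0.183,0,0,0,0.7,0.044,-0.019,0.183,0,0,0,0.7]
  force: 50

```text
clock: 2.12
eef_pos: [454.7, 242.2, 77.4]
tcp_rot: [-3.14, 0.001, 1.573]
contact_force: [1.0, 0.9, -0.2]
opening: 0.697
```

>>> drive_tool:
  targets: [0,0,0,0,0,0,0,0,0,0,0,0,0,0,0,0,0,0,0,0,0,0,0,0,0,0,0,0,0,0,0,0,0,0,0,0,0,0,0,0,0,0]
  force: 60

```text
clock: 2.62
eef_pos: [456.0, 241.4, 79.0]
tcp_rot: [3.141, -0.001, 1.57]
contact_force: [-2.4, 1.9, 10.2]
opening: 0.188
```

```bash
python3 - <<'E'
from h import *
print(plan([526.4,61.6,130],1.0996))
E
```

```text
(array([-0.1797,  0.0706, -0.0511]), array([ 0.0008, -0.0011,  0.4708]))
```

>>> drive_tool:
  targets: [0,0,-0.025,0,0,0,0,0,0,-0.052,0,0,0,0,-0.02,0.008,-0.052,0,0,0.05,0,-0.05,0.02,-0.052,0,0,0.15,0,-0.08,0.031,-0.052,0,0,0.25,0,-0.11,0.043,-0.052,0,0,0.35,0,-0.14,0.055,-0.052,0,0,0.44,0,-0.165,0.065,-0.052,0,0,0.471,0,-0.18,0.07,-0.052,0,0,0.471,0,-0.18,0.07,-0.052,0,0,0.471,0,-0.18,0.07,-0.052,0,0,0.471,0]
  force: 60

```text
clock: 3.53
eef_pos: [525.6, 60.3, 129.7]
tcp_rot: [-3.141, -0.0, 1.098]
contact_force: [-0.1, 0.2, -5.0]
opening: 0.188
```

```bash
python3 - <<'E'
from h import *
f=snap('wrist','w3.png'); s=sense(); print(s['clock'],s['eef_pos'],s['tcp_rot'],s['opening'],s['contact_force'])
print(w2pix(f,[545.7,99.5,17]),w2pix(f,[545.7,99.5,68]))
cv2.imwrite('pics/w3z.png',cv2.resize(f['color'][100:400,130:430],None,fx=2,fy=2,interpolation=cv2.INTER_CUBIC))
E
```

```text
3.5833 [525.27198753  61.00902142 129.67206438] [-3.14108887e+00  4.14991472e-05  1.09869666e+00] 0.19181161790543344 [ 0.1988945   0.25405724 -4.26669108]
[280.5170368  175.76990824] [280.308682   204.47314921]
```

View pics/w3z.png

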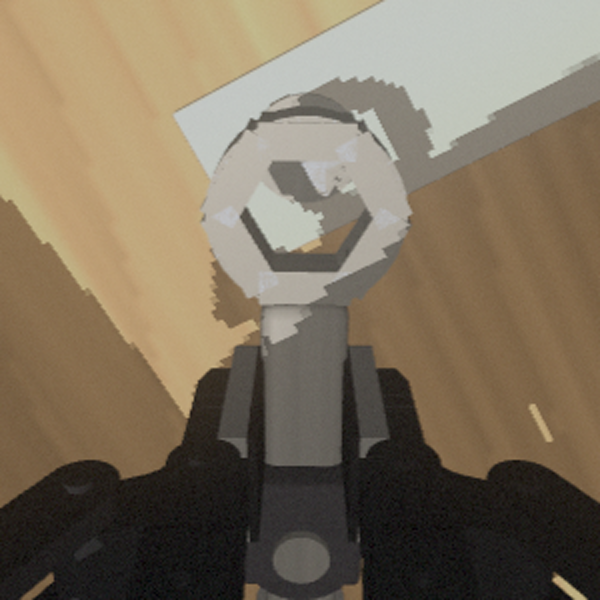

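The ring top centre is at ~(283.5,207.5) native. The flange's far arc is at ~(281.5,147.5), and the foot corner at ~(217.5,156) gives a relative check.

```bash
python3 - <<'E'
from h import *
f=load('w3.png'); y=1.0987; tx=np.array([np.cos(y),np.sin(y)])
ring=pix2w(f,283.5,207.7,67); print('ring',ring, 'dist tcp',ring[:2]-[525.3,61.0],np.linalg.norm(ring[:2]-[525.3,61.0]))
fl=pix2w(f,281.5,147.5,7); print('bolt by flange',fl[:2]-15*tx)
c=pix2w(f,217.5,156,5); print('corner',c, 'bolt',c[:2]+[28,-25])
e=pix2w(f,130+385/2,100,5); print('edge pt',e, 'foot yaw',np.degrees(np.arctan2(*(e-c)[1::-1])))
# low-res w2: same for flange & corner
g=load('w2.png'); print('w2 bolt corner',pix2w(g,461/1.42,371/1.42,5)[:2]+[28,-25])
# rectified view of z=17 plane around bolt from w2, using flange edges: print circle fit
E
```

```text
ring [546.06231106  97.51911186  67.        ] dist tcp [20.76231106 36.51911186] 42.00855973590686
bolt by flange [545.26554251  97.50292938]
corner [519.21597174 122.26811453   5.        ] bolt [547.21597174  97.26811453]
edge pt [581.66868406 122.53687504   5.        ] foot yaw 0.24656652234274073
w2 bolt corner [546.04414033  98.34532734]
```

>>> drive_tool:
  targets: [0,0,0.02,0,0,0,0,0,0,0.034,0,0,0,0,0,0,0.038,0,0,0,0,0,0,0.041,0,0,0,0,0,0,0.043,0,0,0,0,0,0,0.045,0,0,0,0,0,0,0.045,0,0,0,0]

```text
clock: 4.17
eef_pos: [525.9, 61.4, 84.9]
tcp_rot: [3.141, -0.0, 1.1]
contact_force: [-0.1, -0.0, -5.0]
opening: 0.192
```

>>> drive_tool:
  targets: [0,0,0.001,0,0,0,0,0,0,0.002,0,0,0,0,0,0,0.003,0,0,0,0,0,0,0.003,0,0,0,0]

```text
clock: 4.5
eef_pos: [526.0, 61.2, 82.6]
tcp_rot: [3.141, -0.0, 1.1]
contact_force: [-2.5, -0.6, 8.2]
opening: 0.19
```

```bash
python3 - <<'E'
from h import *
f=snap('wrist','w4.png'); s=sense(); print(s['clock'],s['eef_pos'],s['tcp_rot'],s['opening'],s['contact_force'],s['wrist_torque'])
cv2.imwrite('pics/w4z.png',cv2.resize(f['color'][100:400,130:430],None,fx=2,fy=2,interpolation=cv2.INTER_CUBIC))
E
```

```text
4.55 [526.02608996  61.17171384  82.59541042] [ 3.14102133e+00 -4.82124172e-04  1.09964421e+00] 0.18906225268477558 [-2.83117429  0.07488316  6.81249917] [ 0.2367596   0.46154391 -0.02025293]
```

View pics/w4z.png

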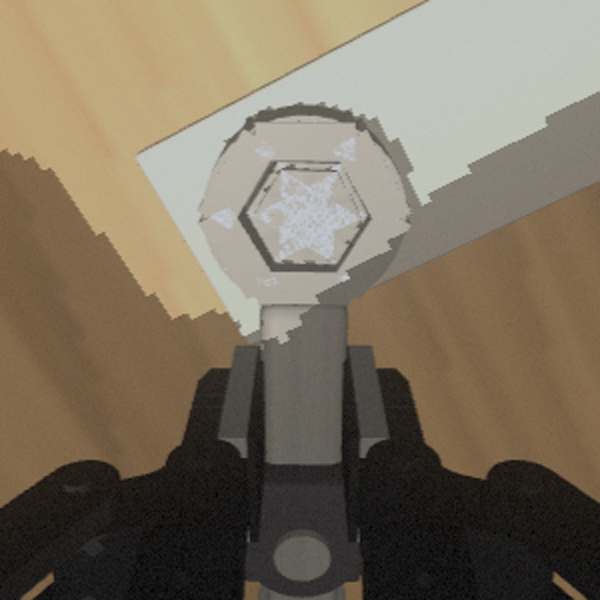

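The ring is seated: the hex head fills the hole, TCP is at 82.6 and the bench is carrying load. Now I let go and rise.

>>> drive_tool:
  targets: [0,0,-0.001,0,0,0,0.6,0,0,-0.001,0,0,0,0.6,0,0,-0.001,0,0,0,0.6,0,0,-0.001,0,0,0,0.6,0,0,-0.025,0,0,0,0.6,0,0,-0.06,0,0,0,0.6,0,0,-0.09,0,0,0,0.6,0,0,-0.12,0,0,0,0.6,0,0,-0.12,0,0,0,0.6]

```text
clock: 5.3
eef_pos: [528.5, 61.4, 207.0]
tcp_rot: [3.135, -0.005, 1.1]
contact_force: [1.2, -0.3, 0.3]
opening: 0.603
```

```bash
python3 - <<'E'
from h import *
f=snap('wrist','w5.png'); s=sense(); print(s['clock'],s['eef_pos'],s['tcp_rot'],s['opening'],s['contact_force'])
for r,z in [(0,20),(72,31),(150,31),(200,31),(254,20)]:
  a=np.radians(-118.5); print(r,w2pix(f,[546+r*np.cos(a),97.8+r*np.sin(a),z]).round(1))
g=snap('side','d5.png')
cv2.imwrite('pics/v5.png',np.hstack([cv2.resize(f['color'],(540,405)),cv2.resize(g['color'][180:280,265:330],None,fx=4,fy=4.05,interpolation=cv2.INTER_CUBIC)]))
E
```

```text
5.35 [527.53402745  61.32241205 204.68942045] [ 3.13642264 -0.00337818  1.09980095] 0.59834784470844 [-0.57527151 -0.42467658 -0.42544336]
0 [277.5 159.7]
72 [275.2 258.2]
150 [273.1 345.2]
200 [272.  393.7]
254 [271.1 430.1]
```

View pics/v5.png

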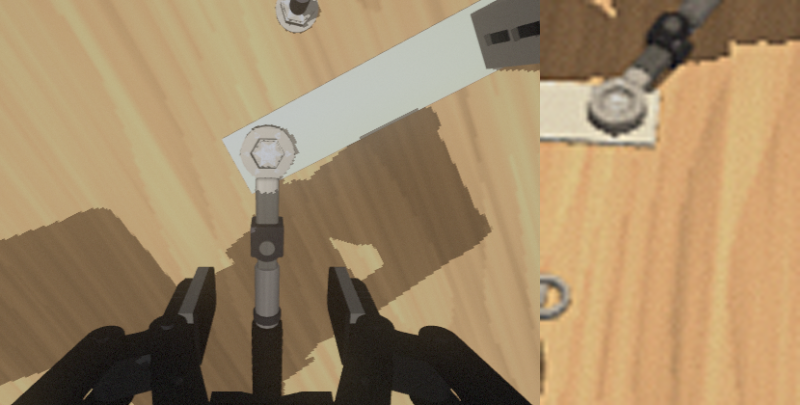

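View: the ring sits seated on the bolt after release, at wrist px (277.4,157.6). Pin is at (276.9,257.2) and grip at (276.9,394).

```bash
python3 - <<'E'
from h import *
f=load('w5.png')
r=pix2w(f,277.4,157.6,20);p=pix2w(f,276.9,257.2,31);g=pix2w(f,276.9,394,31)
for q in (r,p,g): print(q.round(1))
a=np.arctan2(*(g-r)[1::-1]); print(np.degrees(a),np.degrees(np.arctan2(*(p-r)[1::-1])),np.linalg.norm((p-r)[:2]))
B=np.array([546,97.8]); P=B+200*np.array([np.cos(a),np.sin(a)]); print(P)
print(plan([*P,150],a+np.pi),plan([*P,80],a+np.pi))
E
```

```text
[546.7  99.2  20. ]
[513.2  34.7  31. ]
[454.2 -80.2  31. ]
-117.26948611748782 -117.4280463057677 72.63795445063307
[454.36475188 -79.97227371]
(array([-0.1586, -0.0003,  0.0526]), array([ 0.0025, -0.0017,  0.0049])) (array([-0.1587, -0.0004,  0.1226]), array([ 0.0025, -0.0017,  0.0049]))
```

>>> drive_tool:
  targets: [-0.04,0,0,0,0,0,0.6,-0.08,0,0,0,0,0,0.6,-0.12,0,0.02,0,0,0,0.6,-0.15,0,0.05,0,0,0,0.6,-0.159,0,0.08,0,0,0,0.6,-0.159,0,0.1,0,0,0,0.6,-0.159,0,0.112,0,0,0,0.6,-0.159,0,0.122,0,0,0,0.6,-0.159,0,0.122,0,0,0,0.6,-0.159,0,0.122,0,0,0,0.6]

```text
clock: 6.23
eef_pos: [453.0, -80.3, 78.9]
tcp_rot: [-3.14, 0.001, 1.1]
contact_force: [1.0, -0.6, -0.4]
opening: 0.598
```

>>> drive_tool:
  targets: [0,0,0,0,0,0,0.36,0,0,0,0,0,0,0.36,0,0,0,0,0,0,0.36,0,0,0,0,0,0,0.36]
  force: 20

```text
clock: 6.57
eef_pos: [454.0, -80.5, 80.3]
tcp_rot: [3.14, -0.0, 1.1]
contact_force: [0.4, -0.5, -0.3]
opening: 0.361
```

```bash
cat >> h.py <<'E'
B=np.array([546,97.8])
def st():
    s=sense(); d=s['eef_pos'][:2]-B; r=np.linalg.norm(d); a=np.arctan2(d[1],d[0]); t=np.array([np.sin(a),-np.cos(a)])
    F=s['contact_force']; print('t',round(s['clock'],2),'r',round(r,1),'phi',round(np.degrees(a),2),'yaw-180',round(np.degrees(s['tcp_rot'][2])-180,2),'z',round(s['eef_pos'][2],1),'F resist cw',round(-F[:2]@t,2),'Frad',round(F[:2]@d/r,2),'Fz',round(F[2],1),'M',s['wrist_torque'].round(2),'open',round(s['opening'],3))
E
python3 -c "
from h import *
st()"
```

```text
t 6.57 r 200.7 phi -117.3 yaw-180 -116.97 z 80.3 F resist cw 0.58 Frad 0.23 Fz -0.3 M [ 0.02 -0.03  0.06] open 0.361
```

>>> drive_tool:
  targets: [0.0001,-0.006,0,0,0,0.03,0.36,0.0004,-0.012,0,0,0,0.06,0.36,0.0008,-0.018,0,0,0,0.09,0.36,0.0014,-0.0239,0,0,0,0.12,0.36,0.0022,-0.0299,0,0,0,0.15,0.36,0.0032,-0.0358,0,0,0,0.18,0.36,0.0044,-0.0417,0,0,0,0.21,0.36,0.0057,-0.0475,0,0,0,0.24,0.36,0.0057,-0.0475,0,0,0,0.24,0.36,0.0057,-0.0475,0,0,0,0.24,0.36]

```text
clock: 7.4
eef_pos: [414.3, -53.9, 80.1]
tcp_rot: [3.141, -0.001, 0.861]
contact_force: [1.0, -1.6, 1.0]
opening: 0.36
```

```bash
python3 -c "
from h import *
st()"
```

```text
t 7.4 r 200.9 phi -130.96 yaw-180 -130.66 z 80.1 F resist cw 1.85 Frad 0.55 Fz 1.0 M [-0.12 -0.12 -0.02] open 0.36
```

>>> drive_tool:
  targets: [0.0001,-0.006,0,0,0,0.03,0.36,0.0004,-0.012,0,0,0,0.06,0.36,0.0008,-0.018,0,0,0,0.09,0.36,0.0014,-0.0239,0,0,0,0.12,0.36,0.0022,-0.0299,0,0,0,0.15,0.36,0.0032,-0.0358,0,0,0,0.18,0.36]

```text
clock: 7.9
eef_pos: [390.2, -28.5, 80.1]
tcp_rot: [3.139, -0.002, 0.68]
contact_force: [2.5, -5.6, 1.6]
opening: 0.36
```

```bash
python3 -c "
from h import *
st()"
```

```text
t 7.9 r 200.6 phi -140.97 yaw-180 -141.05 z 80.1 F resist cw 5.94 Frad 1.59 Fz 1.6 M [-0.97 -0.47  0.05] open 0.36
```

>>> drive_tool:
  targets: [0.0001,-0.004,0,0,0,0.02,0.36,0.0002,-0.008,0,0,0,0.04,0.36,0.0004,-0.012,0,0,0,0.06,0.36,0.0006,-0.016,0,0,0,0.08,0.36]

```text
clock: 8.23
eef_pos: [380.6, -15.7, 80.1]
tcp_rot: [3.139, -0.002, 0.6]
contact_force: [2.0, -6.6, 1.5]
opening: 0.361
```

```bash
python3 -c "
from h import *
st()"
```

```text
t 8.23 r 200.6 phi -145.53 yaw-180 -145.6 z 80.1 F resist cw 6.57 Frad 2.13 Fz 1.5 M [-1.19 -0.44  0.05] open 0.361
```

>>> drive_tool:
  targets: [0.0001,-0.004,0,0,0,0.02,0.36,0.0002,-0.008,0,0,0,0.04,0.36,0.0004,-0.012,0,0,0,0.06,0.36,0.0006,-0.016,0,0,0,0.08,0.36]

```text
clock: 8.57
eef_pos: [372.1, -2.2, 80.1]
tcp_rot: [3.14, -0.002, 0.52]
contact_force: [2.4, -6.8, 3.1]
opening: 0.362
```

```bash
python3 -c "
from h import *
st()"
```

```text
t 8.57 r 200.6 phi -150.1 yaw-180 -150.18 z 80.1 F resist cw 7.12 Frad 1.34 Fz 3.1 M [-1.33 -0.48 -0.  ] open 0.362
```

>>> drive_tool:
  targets: [0.0001,-0.004,0,0,0,0.02,0.36,0.0002,-0.008,0,0,0,0.04,0.36,0.0004,-0.012,0,0,0,0.06,0.36]

```text
clock: 8.82
eef_pos: [366.4, 8.5, 80.1]
tcp_rot: [3.14, -0.002, 0.461]
contact_force: [2.0, -8.9, 3.6]
opening: 0.359
```

```bash
python3 -c "
from h import *
st(); snap('scene','s8.png')"
```

```text
t 8.82 r 200.6 phi -153.55 yaw-180 -153.61 z 80.1 F resist cw 8.87 Frad 2.22 Fz 3.6 M [-1.5  -0.35  0.04] open 0.359
```

>>> drive_tool:
  targets: [0.0001,-0.004,0,0,0,0.02,0.36,0.0002,-0.008,0,0,0,0.04,0.36,0.0004,-0.012,0,0,0,0.06,0.36]

```text
clock: 9.12
eef_pos: [361.4, 19.4, 80.1]
tcp_rot: [3.14, -0.002, 0.401]
contact_force: [2.8, -9.4, 5.3]
opening: 0.357
```

```bash
python3 -c "
from h import *
st(); snap('scene','s9.png')"
```

```text
t 9.12 r 200.6 phi -156.98 yaw-180 -157.05 z 80.1 F resist cw 9.73 Frad 1.13 Fz 5.3 M [-1.67 -0.41  0.07] open 0.357
```

>>> drive_tool:
  targets: [0.0001,-0.004,0,0,0,0.05,0.38,0.0002,-0.008,0,0,0,0.09,0.38,0.0004,-0.011,0,0,0,0.12,0.38,0.0004,-0.011,0,0,0,0.12,0.38]

```text
clock: 9.5
eef_pos: [358.0, 30.1, 80.1]
tcp_rot: [3.141, -0.003, 0.28]
contact_force: [4.4, -4.6, 0.1]
opening: 0.378
```

```bash
python3 - <<'E'
from h import *
st(); f=snap('side','d10.png'); g=snap('scene','s10.png')
def rect(f,z,cx,cy,h,n):
    src=np.float32([w2pix(f,[cx+dx,cy+dy,z]) for dx,dy in [(-h,h),(h,h),(h,-h),(-h,-h)]])
    return cv2.warpPerspective(f['color'],cv2.getPerspectiveTransform(src,np.float32([[0,0],[n,0],[n,n],[0,n]])),(n,n),flags=cv2.INTER_CUBIC)
cv2.imwrite('pics/v10.png',np.hstack([rect(f,18,500,80,80,400),rect(g,18,500,80,80,400)]))
E
```

```text
t 9.5 r 199.8 phi -160.21 yaw-180 -163.98 z 80.1 F resist cw 5.81 Frad -2.62 Fz 0.1 M [-0.71 -0.66  0.11] open 0.378
```

View pics/v10.png

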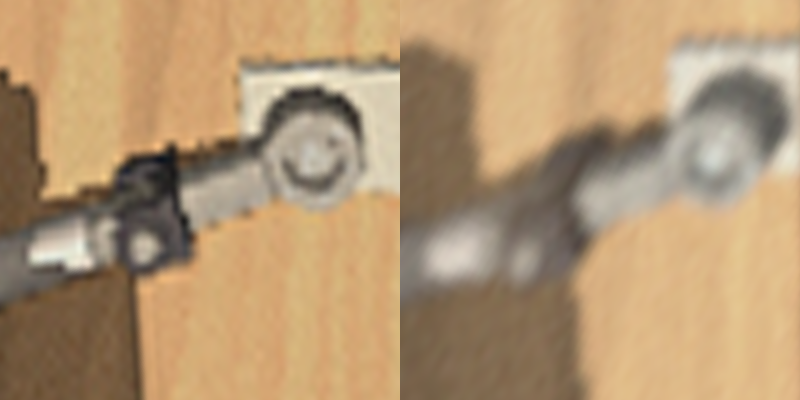

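Neck and handle look nearly in line within measuring error (neck ~−161°, tube ~−165±4°), and the force is below the 8 N break level. It has not clearly broken over, so I continue in small steps.

>>> drive_tool:
  targets: [-0.0002,-0.004,0,0,0,0.02,0.38,-0.0003,-0.008,0,0,0,0.04,0.38,-0.0004,-0.012,0,0,0,0.06,0.38]

```text
clock: 9.85
eef_pos: [354.4, 41.3, 80.1]
tcp_rot: [3.141, -0.003, 0.221]
contact_force: [4.9, -7.6, 0.8]
opening: 0.382
```

```bash
python3 -c "
from h import *
st()"
```

```text
t 9.85 r 199.8 phi -163.59 yaw-180 -167.36 z 80.1 F resist cw 8.65 Frad -2.56 Fz 0.8 M [-1.11 -0.74  0.13] open 0.382
```

>>> drive_tool:
  targets: [-0.0001,-0.002,0,0,0,0.01,0.38,-0.0002,-0.004,0,0,0,0.02,0.38,-0.0003,-0.006,0,0,0,0.03,0.38]

```text
clock: 10.1
eef_pos: [352.7, 47.1, 80.1]
tcp_rot: [3.141, -0.003, 0.191]
contact_force: [4.6, -7.4, 1.6]
opening: 0.385
```

```bash
python3 -c "
from h import *
st()"
```

```text
t 10.1 r 199.8 phi -165.31 yaw-180 -169.04 z 80.1 F resist cw 8.34 Frad -2.56 Fz 1.6 M [-1.22 -0.68  0.15] open 0.385
```

>>> drive_tool:
  targets: [-0.0002,-0.004,0,0,0,0.02,0.38,-0.0003,-0.008,0,0,0,0.04,0.38]

```text
clock: 10.27
eef_pos: [350.8, 54.9, 80.1]
tcp_rot: [3.141, -0.003, 0.151]
contact_force: [4.3, -8.3, 1.2]
opening: 0.378
```

```bash
python3 -c "
from h import *
st();snap('side','d11.png')"
```

```text
t 10.27 r 199.9 phi -167.61 yaw-180 -171.37 z 80.1 F resist cw 8.99 Frad -2.45 Fz 1.2 M [-1.3  -0.64  0.2 ] open 0.378
```

>>> drive_tool:
  targets: [-0.0002,-0.004,0,0,0,0.02,0.38,-0.0003,-0.008,0,0,0,0.04,0.38]

```text
clock: 10.48
eef_pos: [349.1, 62.8, 80.0]
tcp_rot: [3.141, -0.003, 0.111]
contact_force: [4.4, -8.4, 1.0]
opening: 0.382
```

```bash
python3 - <<'E'
from h import *
st(); snap('side','d12.png')
# neck rotation between frames: ECC-free: angle of bright metal by matching ring/neck patch via rotation about bolt
def rect(f,z,cx,cy,h,n):
    src=np.float32([w2pix(f,[cx+dx,cy+dy,z]) for dx,dy in [(-h,h),(h,h),(h,-h),(-h,-h)]])
    return cv2.warpPerspective(f['color'],cv2.getPerspectiveTransform(src,np.float32([[0,0],[n,0],[n,n],[0,n]])),(n,n),flags=cv2.INTER_CUBIC)
# metal (grey: low saturation) profile over angle at radii 24..50 about B, z 17 and tube at r 90..140
for fn in ['d5.png','d10.png','d11.png','d12.png']:
    f=load(fn); hsv=cv2.cvtColor(f['color'],cv2.COLOR_BGR2HSV).astype(np.float32)
    out=[]
    for rr in (26,32,38,44,50,60,70,80,95,105,115):
        an=np.radians(np.arange(-185,-105,0.5)); 
        px=np.float32([w2pix(f,[B[0]+rr*np.cos(a),B[1]+rr*np.sin(a),17]) for a in an])
        s=cv2.remap(hsv[:,:,1],px[:,0].reshape(1,-1),px[:,1].reshape(1,-1),cv2.INTER_LINEAR)[0]
        w=np.clip(60-s,0,None); out.append((rr,round(float((w*np.degrees(an)).sum()/max(w.sum(),1e-6)),1),int((w>0).sum()*.5)))
    print(fn,out)
E
```

```text
t 10.48 r 199.9 phi -169.92 yaw-180 -173.66 z 80.0 F resist cw 9.06 Frad -2.88 Fz 1.0 M [-1.31 -0.68  0.16] open 0.382
d5.png [(26, -147.3, 80), (32, -119.8, 31), (38, -120.4, 28), (44, -118.8, 25), (50, -122.8, 26), (60, -122.7, 27), (70, -117.8, 26), (80, -114.7, 18), (95, -118.6, 11), (105, -118.4, 11), (115, -118.1, 10)]
d10.png [(26, -161.8, 48), (32, -159.6, 39), (38, -161.8, 33), (44, -160.0, 29), (50, -161.6, 25), (60, -162.6, 32), (70, -160.1, 35), (80, -158.5, 28), (95, -160.3, 14), (105, -159.5, 13), (115, -159.9, 12)]
d11.png [(26, -163.3, 45), (32, -167.1, 39), (38, -167.1, 33), (44, -166.2, 31), (50, -165.8, 25), (60, -168.0, 34), (70, -166.0, 35), (80, -165.5, 29), (95, -166.5, 13), (105, -165.8, 13), (115, -166.5, 12)]
d12.png [(26, -163.4, 45), (32, -165.7, 38), (38, -167.4, 32), (44, -166.5, 31), (50, -166.0, 26), (60, -168.2, 33), (70, -165.8, 36), (80, -166.9, 31), (95, -167.6, 14), (105, -167.5, 13), (115, -167.9, 12)]
```

The neck stands still between the last two frames while the tube turned, so the handle is breaking over. I'll go on to a bend of about 0.2 rad.

>>> drive_tool:
  targets: [-0.0002,-0.004,0,0,0,0.025,0.38,-0.0003,-0.008,0,0,0,0.05,0.38,-0.0005,-0.012,0,0,0,0.075,0.38]

```text
clock: 10.78
eef_pos: [347.6, 74.8, 80.1]
tcp_rot: [3.142, -0.003, 0.035]
contact_force: [6.7, -7.4, 0.4]
opening: 0.38
```

```bash
cat >> h.py <<'E'
def ang(f):
    hsv=cv2.cvtColor(f['color'],cv2.COLOR_BGR2HSV).astype(np.float32); out=[]
    for rr in (38,41,44,47,50,95,100,105,110,115):
        an=np.radians(np.arange(-195,-105,0.5))
        px=np.float32([w2pix(f,[B[0]+rr*np.cos(a),B[1]+rr*np.sin(a),17]) for a in an])
        s=cv2.remap(hsv[:,:,1],px[:,0].reshape(1,-1),px[:,1].reshape(1,-1),cv2.INTER_LINEAR)[0]
        w=np.clip(60-s,0,None); out.append(float((w*np.degrees(an)).sum()/max(w.sum(),1e-6)))
    print('neck',np.round(out[:5],1),np.mean(out[:5]).round(2),'tube',np.round(out[5:],1),np.mean(out[5:]).round(2))
E
python3 - <<'E'
from h import *
st(); 
for n in ('d10.png','d11.png','d12.png'): ang(load(n))
ang(snap('side','d13.png'))
E
```

```text
t 10.78 r 199.7 phi -173.39 yaw-180 -177.97 z 80.1 F resist cw 8.16 Frad -5.77 Fz 0.4 M [-1.2  -0.96  0.18] open 0.38
neck [-161.8 -161.7 -160.  -160.4 -161.6] -161.11 tube [-160.3 -159.4 -159.5 -159.5 -159.9] -159.72
neck [-167.1 -166.9 -166.2 -165.6 -165.8] -166.34 tube [-166.5 -165.7 -165.8 -166.  -166.5] -166.13
neck [-167.4 -167.  -166.5 -166.9 -166. ] -166.76 tube [-167.6 -167.7 -167.5 -167.8 -167.9] -167.7
neck [-168.8 -167.6 -167.2 -167.7 -167.9] -167.85 tube [-169.4 -169.4 -169.9 -169.6 -170.2] -169.71
```

>>> drive_tool:
  targets: [-0.0003,-0.004,0,0,0,0.03,0.38,-0.0005,-0.008,0,0,0,0.06,0.38]

```text
clock: 11.0
eef_pos: [347.0, 82.9, 80.1]
tcp_rot: [-3.141, -0.004, -0.025]
contact_force: [5.5, -8.3, 0.3]
opening: 0.379
```

```bash
python3 - <<'E'
from h import *
st(); ang(snap('side','d14.png'))
E
```

```text
t 11.0 r 199.5 phi -175.7 yaw-180 -181.41 z 80.1 F resist cw 8.7 Frad -4.89 Fz 0.3 M [-1.31 -0.89  0.19] open 0.379
neck [-168.1 -168.6 -168.7 -169.4 -168.8] -168.7 tube [-170.4 -170.5 -170.8 -171.8 -172. ] -171.11
```

>>> drive_tool:
  targets: [-0.0003,-0.004,0,0,0,0.03,0.38,-0.0004,-0.006,0,0,0,0.045,0.38]

```text
clock: 11.22
eef_pos: [346.7, 88.9, 80.1]
tcp_rot: [-3.141, -0.004, -0.07]
contact_force: [6.1, -8.3, 0.0]
opening: 0.378
```

```bash
python3 - <<'E'
from h import *
st(); ang(snap('side','d15.png'))
E
```

```text
t 11.22 r 199.5 phi -177.45 yaw-180 -183.99 z 80.1 F resist cw 8.6 Frad -5.74 Fz 0.0 M [-1.34 -1.02  0.22] open 0.378
neck [-168.6 -168.1 -169.5 -169.7 -169.1] -169.01 tube [-171.8 -171.6 -171.8 -172.8 -173.2] -172.25
```

The handle is broken over: image bend ~0.26 rad, 8–9 N plateau, neck stationary. I stop here, swing back softly with the springing handle, then open and rise.

>>> drive_tool:
  targets: [0.0005,0.005,0,0,0,-0.04,0.38,0.0012,0.01,0,0,0,-0.08,0.38,0.002,0.015,0,0,0,-0.12,0.4,0.003,0.02,0,0,0,-0.16,0.42,0.004,0.025,0,0,0,-0.2,0.46,0.005,0.029,0,0,0,-0.24,0.55,0.005,0.029,0,0,0,-0.24,0.7,0.005,0.029,0,0,0,-0.24,0.7,0.005,0.029,0,0,0,-0.24,0.7]

```text
clock: 12.02
eef_pos: [348.1, 59.6, 79.7]
tcp_rot: [3.142, -0.001, 0.169]
contact_force: [2.3, -1.8, -1.6]
opening: 0.701
```

```bash
python3 - <<'E'
from h import *
st(); ang(snap('side','d16.png'))
E
```

```text
t 12.02 r 201.5 phi -169.07 yaw-180 -170.32 z 79.7 F resist cw 2.23 Frad -1.96 Fz -1.6 M [-0.39 -0.41  0.12] open 0.701
neck [-165.8 -165.3 -164.9 -165.1 -165.3] -165.28 tube [-165.9 -165.3 -164.8 -164.5 -164.8] -165.03
```

>>> drive_tool:
  targets: [0,0,-0.03,0,0,0,0.7,0,0,-0.06,0,0,0,0.7,0,0,-0.09,0,0,0,0.7,0.03,0,-0.12,0,0,0,0.7,0.07,0,-0.12,0,0,0,0.7,0.11,0,-0.12,0,0,0,0.7,0.14,0,-0.12,0,0,0,0.7,0.14,0,-0.12,0,0,0,0.7,0.14,0,-0.12,0,0,0,0.7]

```text
clock: 12.82
eef_pos: [486.1, 83.7, 199.2]
tcp_rot: [-3.141, 0.001, 0.17]
contact_force: [-1.1, -0.1, -0.1]
opening: 0.696
```

```bash
python3 - <<'E'
from h import *
f=snap('wrist','w17.png'); st(); ang(snap('side','d17.png')); s=sense(); print(s['eef_pos'],s['tcp_rot'])
# neck & tube lateral centre by low saturation along world circles, in wrist image
hsv=cv2.cvtColor(f['color'],cv2.COLOR_BGR2HSV).astype(np.float32)
for rr,z in [(28,19),(34,19),(40,19),(46,19),(95,25),(105,25),(115,25),(125,25)]:
    an=np.radians(np.arange(-200,-130,0.25)); px=np.float32([w2pix(f,[B[0]+rr*np.cos(a),B[1]+rr*np.sin(a),z]) for a in an])
    v=cv2.remap(hsv[:,:,1],px[:,0].reshape(1,-1),px[:,1].reshape(1,-1),cv2.INTER_LINEAR)[0]; m=v<45
    # longest run
    best=(0,0);i=0
    while i<len(m):
        if m[i]:
            j=i
            while j<len(m) and m[j]: j+=1
            if j-i>best[0]: best=(j-i,(i+j-1)/2)
            i=j
        else: i+=1
    print(rr,'width mm',round(best[0]*.25*np.pi/180*rr,1),'centre',round(-200+.25*best[1],2))
E
```

```text
t 12.87 r 63.1 phi -166.79 yaw-180 -170.27 z 199.0 F resist cw 0.3 Frad -0.04 Fz -0.1 M [-0.02  0.05 -0.  ] open 0.701
neck [-162.5 -163.8 -164.4 -165.1 -164.3] -164.02 tube [-163.3 -162.3 -152.5 -153.6 -149.9] -156.34
[483.93288938  83.20437555 198.94933981] [-3.14138210e+00  2.91023343e-03  1.69825948e-01]
28 width mm 24.1 centre -154.75
34 width mm 16.6 centre -162.62
40 width mm 16.9 centre -162.5
46 width mm 17.1 centre -162.75
95 width mm 19.1 centre -162.62
105 width mm 18.8 centre -162.5
115 width mm 19.1 centre -162.62
125 width mm 19.1 centre -162.5
```

```bash
python3 - <<'E'
from h import *
a=np.radians(-162.6); P=B+42.5*np.array([np.cos(a),np.sin(a)]); print(P)
print(plan([*P,83],a+np.pi))
E
```

```text
[505.44478604  85.09076633]
(array([0.0219, 0.0018, 0.1159]), array([-0.0004,  0.0029, -0.1339]))
```

>>> drive_tool:
  targets: [0.015,0.002,0.02,0,0,-0.1,0.6,0.022,0.002,0.05,0,0,-0.134,0.6,0.022,0.002,0.08,0,0,-0.134,0.6,0.022,0.002,0.1,0,0,-0.134,0.6,0.022,0.002,0.111,0,0,-0.134,0.6,0.022,0.002,0.115,0,0,-0.134,0.6,0.022,0.002,0.115,0,0,-0.134,0.6]

```text
clock: 13.5
eef_pos: [506.6, 84.8, 84.3]
tcp_rot: [-3.141, 0.002, 0.304]
contact_force: [-0.9, -0.5, 0.4]
opening: 0.6
```

```bash
python3 - <<'E'
from h import *
st(); print(plan([505.4,85.1,83],np.pi-np.radians(162.6)))
E
```

```text
t 13.5 r 41.4 phi -161.76 yaw-180 -162.6 z 84.3 F resist cw 0.23 Frad 1.01 Fz 0.4 M [ 0.01  0.02 -0.03] open 0.6
(array([-0.0011, -0.0006,  0.0013]), array([-0.0003,  0.0018,  0.0001]))
```

Well aligned. Close firmly, then lift.

>>> drive_tool:
  targets: [-0.001,-0.0005,0.001,0,0,0,0,-0.001,-0.0005,0.001,0,0,0,0,-0.001,-0.0005,0.001,0,0,0,0,-0.001,-0.0005,0.001,0,0,0,0,-0.001,-0.0005,0.001,0,0,0,0,-0.001,-0.0005,0.001,0,0,0,0]
  force: 60

```text
clock: 14.0
eef_pos: [507.0, 85.3, 85.0]
tcp_rot: [3.142, -0.002, 0.304]
contact_force: [-1.8, 1.2, 7.8]
opening: 0.189
```

>>> drive_tool:
  targets: [0,0,-0.005,0,0,0,0,0,0,-0.01,0,0,0,0,0,0,-0.016,0,0,0,0,0,0,-0.03,0,0,0,0,0,0,-0.06,0,0,0,0,0,0,-0.09,0,0,0,0,0,0,-0.12,0,0,0,0,0,0,-0.12,0,0,0,0]

```text
clock: 14.67
eef_pos: [509.0, 85.5, 209.3]
tcp_rot: [3.14, -0.008, 0.304]
contact_force: [2.6, 0.4, -4.6]
opening: 0.186
```

```bash
python3 - <<'E'
from h import *
st(); s=sense(); print(s['eef_pos'],s['tcp_rot'],s['contact_force'])
# destination: wrench along tray x. tray yaw
f=load('d1.png')
P=np.array([pix2w(f,255+u/5,60+v/5,65) for u,v in [(80,268),(618,243),(70,80),(567,60)]])
d=(P[0]-P[1])[:2]; ty=np.arctan2(d[1],d[0]); c=P.mean(0)[:2]; yv=np.array([-np.sin(ty),np.cos(ty)]); ctr=c+26*yv
print('tray',c,np.degrees(ty),'in',ctr)
# handle direction pi+ty -> tool yaw ty ; wrench middle (x=119 from ring) at ctr
for w in (0,np.pi):
    u=np.array([np.cos(ty+np.pi+w),np.sin(ty+np.pi+w)]); ring=ctr-119*u; tcp=ring+42.5*u; print('ring',ring,'tcp',tcp,'yaw',ty+w)
u=np.array([np.cos(ty+np.pi),np.sin(ty+np.pi)]); print(plan([*(ctr-76.5*u),200],ty))
g=load('s1.png')
print('floor check scene px of tray_in', w2pix(g,[*ctr,5]))
E
```

```text
t 14.67 r 39.0 phi -161.56 yaw-180 -162.6 z 209.3 F resist cw 0.42 Frad -2.63 Fz -4.6 M [ 0.   -0.29  0.01] open 0.186
[508.99854562  85.46010872 209.32050411] [ 3.1404466  -0.0080464   0.30369917] [ 2.63154076  0.43705264 -4.64140728]
tray [ 462.42104713 -359.62315434] 8.898463638842495 in [ 458.39926587 -333.93608998]
ring [ 575.96698352 -315.52870653] tcp [ 533.97851293 -322.10277205] yaw 0.1553074888667971
ring [ 340.83154821 -352.34347343] tcp [ 382.82001881 -345.76940791] yaw 3.29690014245659
(array([-0.0981,  0.3964,  0.009 ]), array([ 0.0005, -0.0081,  0.1484]))
floor check scene px of tray_in [229.49825164 161.19317355]
```

>>> drive_tool:
  targets: [-0.01,0.04,0.01,0,0,0.02,0,-0.02,0.08,0.01,0,0,0.04,0,-0.03,0.12,0.01,0,0,0.06,0,-0.04,0.16,0.01,0,0,0.08,0,-0.05,0.2,0.01,0,0,0.1,0,-0.06,0.24,0.01,0,0,0.12,0,-0.07,0.28,0.01,0,0,0.14,0,-0.08,0.32,0.01,0,0,0.148,0,-0.09,0.36,0.01,0,0,0.148,0,-0.096,0.385,0.01,0,0,0.148,0,-0.098,0.396,0.01,0,0,0.148,0,-0.098,0.396,0.01,0,0,0.148,0]

```text
clock: 15.67
eef_pos: [531.0, -324.5, 192.9]
tcp_rot: [3.141, 0.0, 0.153]
contact_force: [0.6, -0.5, -5.2]
opening: 0.187
```

```bash
python3 - <<'E'
from h import *
s=sense(); print(s['clock'],s['eef_pos'],s['tcp_rot'],s['contact_force'],s['opening'])
print(plan([534,-322.1,95],.1553))
a=snap('side','d20.png')['color'];b=snap('wrist','w20.png')['color']
cv2.imwrite('pics/v20.png',np.hstack([cv2.resize(b,(400,300)),cv2.resize(a[50:170,240:400],(400,300))]))
E
```

```text
15.6667 [ 531.02183528 -324.49339367  192.87130621] [3.14137645e+00 3.75487754e-04 1.53121788e-01] [ 0.55471789 -0.48929894 -5.21834026] 0.18666252791583382
(array([ 0.0033, -0.0019,  0.0979]), array([ 0.0002,  0.0004, -0.0022]))
```

View pics/v20.png

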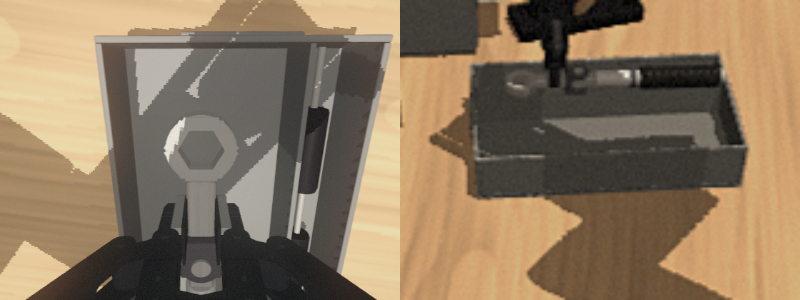

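The wrench hangs level above the middle of the large compartment, parallel to the partition, with the ring end clear of the end wall. Lowering.

>>> drive_tool:
  targets: [0.003,-0.001,0.03,0,0,0,0,0.003,-0.001,0.06,0,0,0,0,0.003,-0.001,0.085,0,0,0,0,0.003,-0.001,0.097,0,0,0,0,0.003,-0.001,0.101,0,0,0,0,0.003,-0.001,0.104,0,0,0,0,0.003,-0.001,0.106,0,0,0,0,0.003,-0.001,0.106,0,0,0,0]

```text
clock: 16.43
eef_pos: [535.0, -320.7, 88.7]
tcp_rot: [3.141, -0.001, 0.156]
contact_force: [-0.1, 0.2, -4.8]
opening: 0.186
```

>>> drive_tool:
  targets: [0,0,0.001,0,0,0,0,0,0,0.002,0,0,0,0,0,0,0.003,0,0,0,0,0,0,0.003,0,0,0,0]

```text
clock: 16.77
eef_pos: [535.1, -321.0, 86.6]
tcp_rot: [3.14, -0.002, 0.156]
contact_force: [-2.0, 3.0, 9.6]
opening: 0.187
```

Touched down (+9.6 N at z≈86.6, as predicted). Release and rise.

>>> drive_tool:
  targets: [0,0,-0.001,0,0,0,0.5,0,0,-0.001,0,0,0,0.5,0,0,-0.001,0,0,0,0.5,0,0,-0.001,0,0,0,0.5,0,0,-0.02,0,0,0,0.5,0,0,-0.05,0,0,0,0.5,0,0,-0.09,0,0,0,0.5,0,0,-0.13,0,0,0,0.5,0,0,-0.16,0,0,0,0.5,0,0,-0.16,0,0,0,0.5,0,0,-0.16,0,0,0,0.5]

```text
clock: 17.68
eef_pos: [535.2, -321.2, 246.8]
tcp_rot: [3.139, -0.003, 0.156]
contact_force: [-0.0, -0.8, -0.7]
opening: 0.502
```

```bash
python3 - <<'E'
from h import *
s=sense(); print(s['clock'],s['eef_pos'],s['contact_force'],s['opening'])
a=snap('side','d21.png')['color'];b=snap('wrist','w21.png')['color']
cv2.imwrite('pics/v21.png',np.hstack([cv2.resize(b,(400,300)),cv2.resize(a[40:340,130:390],(400,300))]))
E
```

```text
17.6833 [ 535.16155015 -321.20692513  246.80735661] [-0.02449981 -0.83822845 -0.68592418] 0.5019974264607323
```

No views are left, so the last checks are numerical.

```bash
python3 - <<'E'
from h import *
a=load('d1.png')['color'];b=load('d21.png')['color']
for n,(x0,y0,x1,y1) in dict(spare=(246,212,270,240),spanner=(210,238,276,262),box=(204,254,270,302),tape=(312,308,378,370),bolt=(270,196,300,218),leftbolt=(255,310,290,332)).items():
    r=cv2.matchTemplate(b[y0-8:y1+8,x0-8:x1+8],a[y0:y1,x0:x1],cv2.TM_CCOEFF_NORMED); _,m,_,l=cv2.minMaxLoc(r); print(n,round(m,2),'shift px',l[0]-8,l[1]-8)
# wrench in tray: compare patch from carried ring to wrist image now (hole centre via template of w20 ring)
f=load('w20.png');g=load('w21.png')
h=load('d21.png'); u=np.array([np.cos(.1553),np.sin(.1553)]); ring=np.array([535.1,-321.1])+42.5*u
p=w2pix(g,[*ring,21.5]); q=w2pix(f,[*(np.array([531,-324.5])+42.5*u),124]); print('pred now',p,'pred before',q)
k=(h['color'].shape)
zc=lambda F,z:(F['world_from_camera'][2,3]-z)
sc=zc(f,124)/zc(g,21.5); t=f['color'][int(q[1])-45:int(q[1])+45,int(q[0])-50:int(q[0])+50]
best=max(((cv2.minMaxLoc(cv2.matchTemplate(g['color'],cv2.resize(t,None,fx=sc*k2,fy=sc*k2,interpolation=cv2.INTER_AREA),cv2.TM_CCOEFF_NORMED)),sc*k2) for k2 in (.9,.95,1,1.05,1.1)),key=lambda x:x[0][1])
print(best[0][1],'ring px',best[0][3][0]+50*best[1],best[0][3][1]+45*best[1], 'world',pix2w(g,best[0][3][0]+50*best[1],best[0][3][1]+45*best[1],21.5))
E
```

```text
spare 1.0 shift px 0 0
spanner 0.99 shift px 0 0
box 1.0 shift px 0 0
tape 0.73 shift px 0 0
bolt 0.97 shift px 0 0
leftbolt 0.99 shift px 0 0
pred now [281.87526225 147.73837377] pred before [286.00389581 203.57407088]
0.7550917863845825 ring px 316.9758076151783 99.3782268536605 world [ 617.8784548  -335.52529012   21.5       ]
```

The template match is poor (0.75, at an implausible place). I'll check the ring directly with a coarse rectified patch at the predicted spot.

```bash
python3 - <<'E'
from h import *
g=load('w21.png'); gray=cv2.cvtColor(g['color'],cv2.COLOR_BGR2GRAY)
u=np.array([np.cos(.1553),np.sin(.1553)]); v=np.array([-u[1],u[0]]); ring=np.array([535.1,-321.1])+42.5*u
xs=np.arange(-80,44,5); ys=np.arange(40,-44,-5)
for b in ys: print('%4d '%b,' '.join('%3d'%gray[tuple(np.clip(w2pix(g,[*(ring+a*u+b*v),18])[::-1].round().astype(int),0,[419,559]))] for a in xs))
E
```

```text
40  100 101 104 101 102  99 102 102 103 103 102 102 103 102 103 103 105 105 108 107 168 181 184 182 181
  35  101  99 104 101 101 103 103 103  99 105 101 105 104 103 107 106 105 107 104 110 106 110 181 181 183
  30  101 101 100 104 102 104 102 102 102 104 100 100 101 104 102 105 106 109 106 107 109 109 108 183 181
  25  102 100 101 100 102 104 100 104 105 104 103 101 101 104 106 104 105 106 105 109 108 111 110 110 181
  20  101  99  98 100 103 102 104 104 103 101 104 100 102 102 105 115 121 105 106 109 107 108 108 111 112
  15  102 100  96  97 102 100 103 103 104 100 101 102 103 128 134 136 136 137 132 109 106 110 107 109 111
  10   79  75  74  76  63  60  99  99  96  95  99  99 109 133 132 103 104 129 136 153 107 164 108 107 108
   5  129 102  76  75  62 134 135 136 134 134 137 135 134 135 103 100 102 101 132 213 138 181 182 110 110
   0  132 131  73  76  60 134 135 136 133 136 136 137 134 133 104 105 106 107 133 137 108 181 180 180 112
  -5  135 102  75  72  63 129 131 133 132 133 133 131 134 133 103 104 103 106 136 134 106 179 180 178 178
 -10   78  77  73  75  58  55 101 103 100 100 101 101 103 134 135 102 104 137 134 119 106 108 104 162 178
 -15  104 103 103 102 105 103 102 104 103 103 104 103 104 122 133 137 135 136 130 107 105 106 107 106 104
 -20  101 104 106 107 101 105 105 105 103 103 103 102 104 103 105 125 129 104 106 105 106 105 106 106 105
 -25  103 105 100 104 106 103 103 105 105 102 104 101 103 153 102 105 104 105 106 104 107 105 106 103 106
 -30  107 105 105 107 104 104 105 104 105 103 104 102 134 107 106 105 102 105 101 105 106 107 104 105 106
 -35  175 108 108 106 103 104 106 103 106 104 101 161 176 103 104 102 102 103 105 102 102 106 105 106 106
 -40  173 173 109 105 104 104 103 106 104 104 131 176 176 106 104 102 102 101 104 101 102 101 105 101 106
```

The ring, neck and fork lie exactly where predicted, flat on the tray floor.

```bash
python3 -c "
from rig import sign_off; print(sign_off())"
```

```text
the job is handed in; nothing more can be done
None
```

The bolt is tightened, and the wrench lies flat in the large compartment of the tray. I handed the job in at about 18 s of the 69 s allowed.

**What I did**
- I carried the wrench by its neck, set the ring down over the front bolt of the right-hand foot and let go. A wrist picture after release showed it seated.
- I took it by the grip with the fingers loosely closed and swung it clockwise. The sideways force rose to a plateau of about 8–9 N and the handle broke over. The bend measured about 0.2–0.26 rad in the side camera.
- I stopped there and eased back so the handle sprang straight. Then I regripped the neck and lifted the wrench off into the tray.

**Last checks**
- **Wrench:** the ring, neck and fork show in the wrist camera where predicted, on the tray floor, with the gripper clear of everything.
- **Bolt:** I could not measure its turn directly. The swing and the force suggest roughly 0.7–1.0 rad, inside the 0.33–1.2 band.
- **Other things:** the spare bolt, spanner and bolt box show no shift in the side camera. The tape roll also shows no shift, but it matched only 0.73, probably because of the arm's shadow. I did not check the cutter; the arm never came near it.

**Checks that disagreed or fell short**
- The force briefly read 9.7 N without a clear break, probably because I was pressing down on the handle and holding it a bit stiffly. The break came slightly late, still before the end stop.
- An automatic search for the ring in the tray gave an implausible position (0.755 match). A direct brightness check at the predicted spot overruled it.
- The 12-picture limit stopped me viewing the final picture, so the last checks were numerical only.

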